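# Fit the cam on a gauge pulse tester and index its carriage to the run station

## Task

Get the gauge pulse tester ready to run: while the carriage still stands at its loading station, pick up the orange cam, turn it so that its D-shaped bore matches the flat on the spindle, lower it gently fully home on the spindle's shoulder and let go of it. Then pull up the black index plunger knob, slide the carriage over to the run station beside the pump, and let the plunger drop fully into the run hole. Leave the loose gauge, the plain collar and the screwdriver where they are.

Things in the scene. Friction and masses are not known exactly. Their poses are not given: they have to be found in the camera images.
- cam_center (a point): Loose orange cam, 40 mm high, about 0.12 kg; point on the bore axis half-way up, 20 mm above the underside; z up, x towards the lobe. It lies hub up and is fitted that way up. From 10 to 40 mm high: a square hub 36 x 36 mm, sides along x and y, to be gripped from above on two opposite sides, fingertips above the disc. See cam for disc and bore.
- cam: The same cam; origin on the bore axis at its underside. Bottom 10 mm: a pear-shaped disc, 28 mm radius, with a lobe (red dot) reaching 42 mm from the axis along +x. A D-shaped bore runs right through: 22 mm diameter, its flat 6 mm from the axis on the +x (lobe) side.
- spindle_seat (a point): Upright steel spindle on the carriage; point on its axis on top of its 42 mm wide shoulder, 50 mm above the bench, where the cam's underside must rest. z up, x towards the flat (red dot on the shoulder). Fits only with the cam's x along this x (within about 0.1 rad). A gearmotor holds it from turning (1 N m). It rides on the carriage, 100 mm from the knob.
- spindle_tip (a point): Centre of the tip (small 1 mm chamfer) of the spindle, 34 mm above the shoulder, axes as spindle_seat. The spindle is 20 mm in diameter with a flat 5 mm from the axis on its +x side over the whole length; the cam's bore has 1 mm of play all round.
- plunger_knob (a point): Centre of the black round index plunger knob (yellow dot on top) on the carriage: upright cylinder 28 mm in diameter, 26 mm high, centre 65 mm above the bench when down. The carriage's flat top is 31 mm below this point; a 20 mm wide housing under the knob reaches up to 19 mm below it. x, y axes as run_hole.
- run_hole (a point): Mouth of the run hole in the fixed steel index bar, 22 mm above the bench, level with the green mark. x, y axes of the fixed frame: the carriage slides along +y from the loading hole (yellow mark) to here, 80 mm. At the run station the knob stands exactly above this point. Hole 11 mm along y; the pin is 8 mm with a round nose.
- roller (a point): Brass follower roller, 16 mm wide, of the fixed blue pump beyond the run station; point at its top, 62 mm above the bench. The pump behind it is 91 mm high. At the run station the spindle axis is 59 mm from this point, so the cam clears the roller by 8 mm or more.
- carriage (a joint): Carriage slide in m along run_hole's +y: 0 at the loading hole (start), 0.080 at the run hole, end stops at -0.020 and 0.095. Friction about 1.5 N. Locked (1.5 mm of play each way) while the plunger pin is in a hole.
- plunger (a joint): How far the knob is pulled up, m: 0 = pin fully in a hole, clear of the hole from 0.010, stop at 0.016. A spring pushes it down with 3 N at 0, about 8 N at the stop. Let go between holes, its nose rides on the bar at 0.010 and drops in when over a hole.
- gauge_center (a point): Bystander: a loose blue dial gauge lying face up, 58 mm diameter, 30 mm high, with a short stem; this point is its middle, 15 mm above the bench. Leave alone.
- collar_center (a point): Bystander: a loose plain aluminium collar with a round bore, 40 mm diameter, 24 mm high; this point is its middle. Leave alone.
- driver_grip (a point): Bystander: a screwdriver lying on the bench; this point is on its handle. Leave alone.
Not all that is in view belongs to the job. Of the things that look like the cam, the largest one is meant.

How it is judged:
By the outcome, as a careful person would: the job done as asked, in the order asked, and still so for the second after the job is handed in, with the robot touching nothing.
It also fails if it takes over 54 s, if anything falls off the work surface, if the arm or the gripper's body presses on something with over 40 N, if the wrist force passes 120 N, or if a joint passes its speed limit or range.

## Robot

A 6-joint arm with a two-finger parallel gripper is mounted at the origin on the work surface. World frame = base frame: x ahead of the robot, y to its left, z up, the work surface at z = 0. Lengths are in mm, angles in rad, forces in N, time in s.
With the tool pointing down it reaches from about 375 to 900 mm from the base axis. Payload 3.1 kg.
Tool frame: the origin (TCP) lies at the very end of the fingers, on their centre line; the grasp point (between the pads) lies 19 mm behind it; z points along the fingers, y is the direction in which the jaws open and shut (so a half turn about z gives the same grasp; the last joint's range is limited). The gripper opens to 85 mm and grips with 20 to 120 N. Pads are 22 mm wide; open, the fingers measure 114 mm over their backs; the gripper's body (76 mm by 85 mm) begins 54 mm behind the grasp point. The pads swing forward as they close: fully open they stand 13 mm farther back than shut.
Start: joints at [0.971, 0.527, 1.433, -0, 1.181, -0.178], TCP at [255.835, 570.215, 204.91] pointing down, gripper open.
Joint ranges: [-3.08, 3.08], [-0.75, 2.2], [0.22, 2.44], [-1.43, 4.57], [0, 2.65], [-2.85, 2.85]. Speed limits (rad/s): [2.79, 2.79, 3.14, 3.14, 3.14, 3.14].

## Interface

Orientations are given as a 3x3 rotation matrix whose columns are the frame's x, y, z axes.
In Python, from rig import get_state, capture, camera_params, job_done, regions_of, mark_of gives the robot as it stands. The module is installed in compiled form; this text tells all that it offers.
- The arm moves only by the tool servo_tool, never from a script. Its argument "series" is text: rows parted by semicolons, each of 7 numbers parted by spaces: the shift along the tool's x, y, z in mm, then the turn, a rotation vector about the tool's x, y, z in degrees, then the finger opening in mm, from 0 to 85.4. In form: x y z wx wy wz hand; .... A call has 1 to 20 rows; each row is the pose to reach, as a shift and turn from the pose measured when the call began, along the tool's axes at that moment; what a row does not reach only later rows make up. A row lasts 1/8 s, in which the tool goes at most 62.5 mm and 10.7 degrees, less where a joint would pass 70% of its speed; a pose out of reach is approached as far as the arm can. A call with a gripper value outside its range is refused whole. The fingers move at their own pace and stop on an object; "squeeze" is the grip in N (left out, the last holds). Time passes only in rows, so rows that repeat a pose let the fingers close. It gives the time, the measured TCP pose, the force and the opening at its end, in the units of the state.
- get_state(): the state, without advancing time (a new reading comes with each control period).
- capture(name): name is "scene" or "side" or "wrist"; returns the picture (480x640x3 uint8, red, green, blue); there is no depth.
- camera_params(name): a dict with "fovy" (degrees; the focal length in pixels is half the picture's height over the tangent of half this angle, whatever the lens; pixels are square), "cx", "cy" (the principal point, pixels), "xyz" and "attitude" of the camera in the world. Camera axes: x right, y down, z forward; pixel columns grow to the right and rows downward; lengths in mm; the calibration is good to about 2 mm. The wrist camera is an equidistant fisheye: a pixel r from the principal point sees the ray r / f radians off the axis. A picture is of the moment at which its call begins: read the wrist's pose just before it. camera_params takes no time and is no camera call; for the wrist camera it gives the pose at the moment of the call.
- job_done(): hands the job in, once; it reports no verdict.
Trained networks look in the newest picture that a camera, given by its name, has taken for a name from the list of things; names that differ only in an ending like _2 or _b are one class to them, and where a whole thing is asked for, a point or a joint stands for the part that bears it (a point fixed in the world has none). Each returns a list of dicts, best first, with "confidence" (0 to 1); they miss things now and then, are a little off and sometimes report something else, mostly with a low value. They report only what shows in the picture. A call takes as long as a camera call. They do not tell look-alikes from the thing itself.
- regions_of(target, camera): "mask" (480x640 bool, what is visible of it).
- mark_of(target, camera): "at" ([x, y, z] in mm, in the coordinates of the camera as it stood for that picture, good to about 4 mm: a listed point, or the origin of a listed thing).
The state is a dict: "time": time; "q": joint angles; "joint_velocities": joint speeds; "effort": joint torques, N m; "tool_pos": TCP position; "tcp_rot": TCP orientation; "wrist_force": force on the tool from outside, world axes, zero at the start; "moment": the same for the moment, N m; "gripper_width": finger opening in mm.
Only numpy, scipy, OpenCV 4.12 (cv2) and the standard library are available. Lean on these libraries where they do the work, as an engineer would, in place of code of your own. Each camera call takes 0.05 s, during which the arm holds its last target.

## Working session

There is one attempt and no reset: what is moved stays moved. The work goes in short steps, Python scripts to look and compute and a tool call to move; the robot and the scene stay as the last step left them, time stands still between calls to the robot, and variables do not carry over. Pictures are saved under pics/ and viewed, and the job is handed in when it is done.

Besides the shell and the picture viewer there is one more tool, called after ">>>" by a JSON object that holds its "api" and its "payload", one argument or row to a line. servo_tool: Moves the arm, as the interface text tells. Its arguments: {"type":"object","properties":{"series":{"type":"string"},"squeeze":{"type":"number"}},"required":["series"]}

```bash
mkdir -p pics; ls
python3 - <<'E'
from rig import *
import cv2,numpy as np
np.set_printoptions(precision=3,suppress=True)
for c in ["scene","side","wrist"]:
    p=camera_params(c); print(c,p)
    im=capture(c); cv2.imwrite(f"pics/{c}0.png",im[:,:,::-1])
print(get_state())
E
```

```text
pics
scene {'fovy': 56.128408170915705, 'cx': 314.0767172558406, 'cy': 242.52263813889076, 'xyz': array([1095.069, -439.999,  572.667]), 'attitude': array([[ 0.673,  0.404, -0.619],
       [ 0.739, -0.372,  0.562],
       [-0.003, -0.836, -0.549]])}
side {'fovy': 54.84182940984523, 'cx': 316.1851788263787, 'cy': 245.34732119341058, 'xyz': array([ 104.831, -337.506,  671.96 ]), 'attitude': array([[ 0.702, -0.51 ,  0.498],
       [-0.712, -0.489,  0.504],
       [-0.014, -0.708, -0.706]])}
wrist {'fovy': 65.70646984690485, 'cx': 321.0006531079782, 'cy': 237.74562455833686, 'xyz': array([190.166, 599.866, 372.995]), 'attitude': array([[ 0.409,  0.875,  0.257],
       [ 0.912, -0.392, -0.117],
       [-0.002,  0.283, -0.959]])}
{'time': 0.15, 'q': array([ 0.97 ,  0.528,  1.434,  0.   ,  1.181, -0.178]), 'joint_velocities': array([-0.001, -0.003, -0.002,  0.001, -0.001, -0.001]), 'effort': array([  0.001, -44.274, -17.828,  -0.   ,   0.006,  -0.   ]), 'tool_pos': array([255.501, 569.746, 204.152]), 'tcp_rot': array([[-0.912,  0.409, -0.001],
       [ 0.409,  0.912, -0.001],
       [ 0.   , -0.002, -1.   ]]), 'wrist_force': array([0.124, 0.234, 0.318]), 'moment': array([-0.013, -0.003,  0.004]), 'gripper_width': 85.52098881295515}
```

View pics/scene0.png

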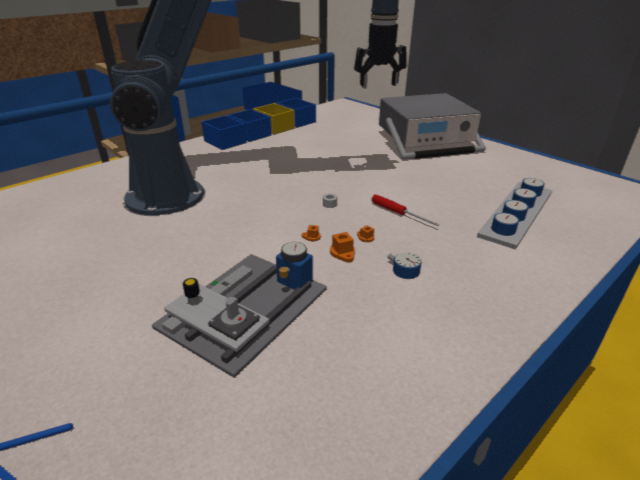

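View pics/side0.png

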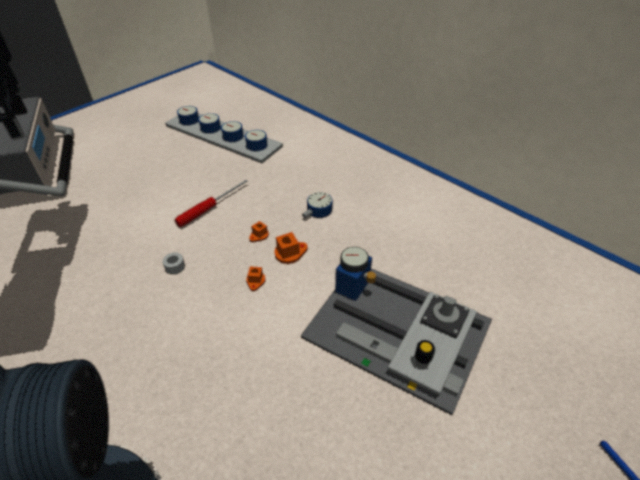

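View pics/wrist0.png

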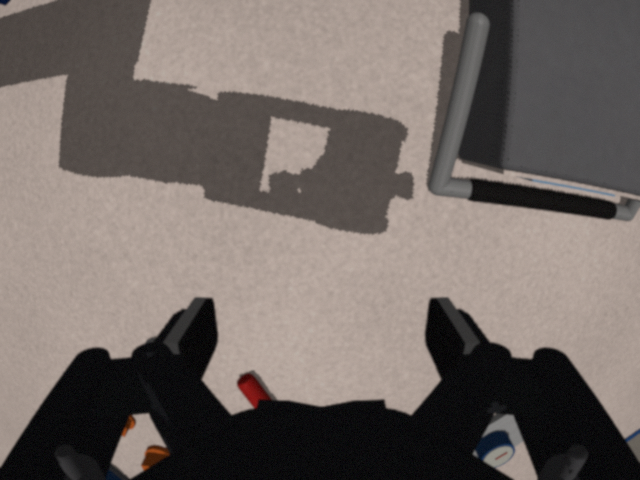

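The scene view shows the big cam at about (343,246), the spindle at (232,308), the knob at (190,287) and the pump at (294,265). The side view shows the cam at (289,248), the knob at (425,351) and the spindle at (450,303). The two small cams are look-alikes.

```bash
cat > h.py <<'E'
from rig import *
import cv2,numpy as np
np.set_printoptions(precision=3,suppress=True)
def f_of(p): return 240/np.tan(np.radians(p['fovy']/2))
def ray(c,px,p=None):
    p=p or camera_params(c); f=f_of(p); d=np.array([px[0]-p['cx'],px[1]-p['cy']])/f
    if c=='wrist':
        r=np.linalg.norm(d); v=np.array([*(d/r*np.sin(r) if r>0 else d),np.cos(r)])
    else: v=np.array([*d,1.]); v/=np.linalg.norm(v)
    return np.array(p['xyz']),p['attitude']@v
def proj(c,X,p=None):
    p=p or camera_params(c); f=f_of(p); v=p['attitude'].T@(np.array(X)-p['xyz'])
    if c=='wrist':
        th=np.arctan2(np.hypot(v[0],v[1]),v[2]); u=v[:2]/np.hypot(v[0],v[1])*th*f
    else: u=v[:2]/v[2]*f
    return u+[p['cx'],p['cy']]
def tri(rs):
    A=np.zeros((3,3));b=np.zeros(3)
    for o,d in rs:
        P=np.eye(3)-np.outer(d,d);A+=P;b+=P@o
    X=np.linalg.solve(A,b); return X,[np.linalg.norm((np.eye(3)-np.outer(d,d))@(X-o)) for o,d in rs]
def atz(r,z): o,d=r; return o+d*(z-o[2])/d[2]
def W(c,at,p=None):
    p=p or camera_params(c); return p['xyz']+p['attitude']@np.array(at)
E
python3 - <<'E'
from h import *
for c in ["scene","side"]:
    im=capture(c)
    for t in ["cam_center","spindle_seat","spindle_tip","plunger_knob","run_hole","roller"]:
        for m in mark_of(t,c)[:3]:
            X=W(c,m['at']);print(c,t,round(m['confidence'],2),X,proj(c,X))
    a,b=((150,150,450,380) if c=="scene" else (150,150,510,420))[:2],((450,380) if c=="scene" else (510,420))
    cr=im[a[1]:b[1],a[0]:b[0]]
    s=2.2
    cv2.imwrite(f"pics/{c}1.png",cv2.resize(cr,None,fx=s,fy=s,interpolation=cv2.INTER_CUBIC)[:,:,::-1])
print(get_state()['time'])
E
```

```text
scene cam_center 0.97 [519.215 168.743  23.909] [342.943 242.568]
scene cam_center 0.66 [430.878 158.406  14.801] [312.795 232.225]
scene cam_center 0.58 [518.127 245.72   15.718] [365.75 233.03]
scene spindle_seat 0.94 [ 579.085 -156.772   49.438] [233.946 315.364]
scene spindle_tip 0.59 [ 584.137 -159.193   81.901] [232.45  302.895]
scene plunger_knob 0.56 [ 480.64  -184.95    70.293] [188.22  285.995]
scene run_hole 0.62 [ 461.26  -102.863   21.455] [224.636 283.094]
scene roller 0.83 [546.478 -19.048  64.095] [284.336 267.42 ]
side cam_center 0.84 [519.875 163.354  18.861] [287.625 248.314]
side cam_center 0.74 [429.564 164.481  14.496] [252.537 274.039]
side cam_center 0.51 [518.957 251.068  15.905] [258.756 228.871]
side spindle_seat 0.59 [ 585.568 -155.795   54.101] [446.563 307.702]
side spindle_seat 0.21 [468.84  394.498  12.054] [199.057 210.646]
side spindle_tip 0.87 [ 579.501 -158.151   85.103] [449.282 298.848]
side plunger_knob 0.97 [ 485.419 -177.961   64.003] [423.116 350.094]
side run_hole 0.58 [ 462.471 -103.982   19.299] [373.299 346.549]
side roller 0.7 [550.552 -23.9    65.839] [372.019 273.121]
0.85
```

View pics/scene1.png

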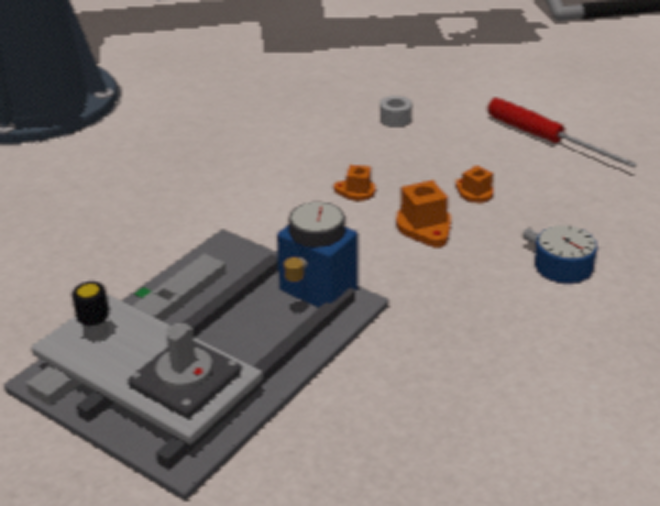

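View pics/side1.png

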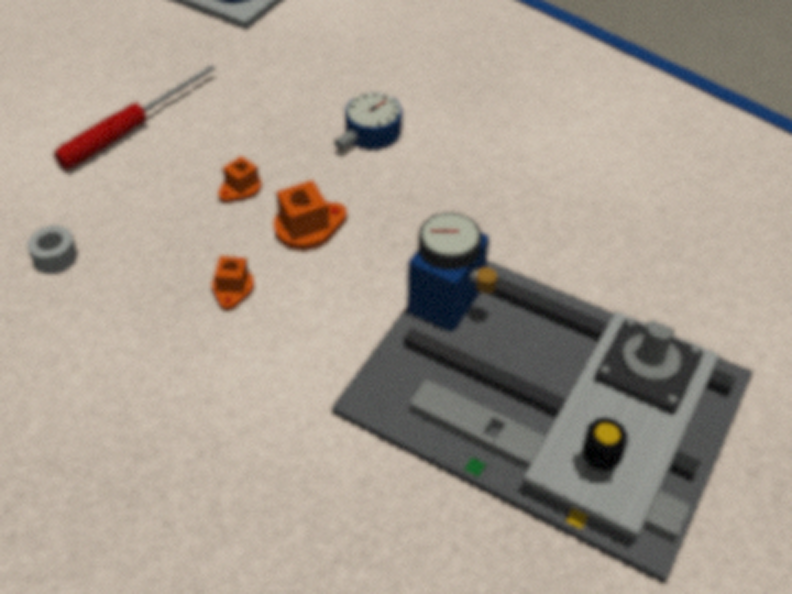

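Run:
```python
from h import *
S=lambda x,y:ray('scene',(150+x/2.2,150+y/2.2)); D=lambda x,y:ray('side',(150+x/2.2,150+y/2.2))
print('lobe dot',tri([S(438,232),D(335,212)]))
print('hub top', tri([S(425,188),D(301,198)]))
print('knob top', tri([S(90,290),D(607,434)]))
print('tip', tri([S(180,330),D(659,330)]))
print('spdot z50', atz(S(198,372),50),'shoulder', atz(S(183,366),50),atz(D(652,356),50))
print('green',tri([S(143,292),D(476,467)]), 'yellow', atz(D(577,519),22))
p=camera_params('wrist');s=get_state()
print(s['tcp_rot'].T@(p['xyz']-s['tool_pos']), s['tcp_rot'].T@p['attitude'])
```

```text
lobe dot (array([550.729, 154.815,  10.175]), [np.float64(1.7498713304901146), np.float64(1.7498713304899707)])
hub top (array([520.434, 165.55 ,  42.671]), [np.float64(2.0499760923191856), np.float64(2.0499760923191337)])
knob top (array([ 483.585, -180.844,   78.449]), [np.float64(1.0309853737403265), np.float64(1.0309853737403245)])
tip (array([ 579.453, -158.165,   83.669]), [np.float64(1.1174704310181693), np.float64(1.1174704310181682)])
spdot z50 [ 594.23  -154.734   50.   ] shoulder [ 580.843 -159.427   50.   ] [ 581.299 -159.103   50.   ]
green (array([ 436.33 , -111.336,   11.815]), [np.float64(0.7064866841929179), np.float64(0.7064866841929499)]) yellow [ 448.386 -191.857   22.   ]
[  71.987    0.505 -168.941] [[ 0.    -0.959 -0.283]
 [ 1.     0.     0.   ]
 [-0.    -0.283  0.959]]
```

```bash
cat >> h.py <<'E'
from scipy.spatial.transform import Rotation as R
def Rdown(yaw):
    y=np.radians(yaw); x=np.array([np.cos(y),np.sin(y),0]); z=np.array([0,0,-1.]); return np.column_stack([x,np.cross(z,x),z])
def go(pos,yaw,s=None):
    s=s or get_state(); T=s['tcp_rot']
    return T.T@(np.array(pos)-s['tool_pos']), R.from_matrix(T.T@Rdown(yaw)).as_rotvec(degrees=True)
def yawnow(s): return np.degrees(np.arctan2(s['tcp_rot'][1,0],s['tcp_rot'][0,0]))
E
python3 -c "
from h import *
print(go([519,166,165],160.5))"
```

```text
(array([-405.596, -261.063,   39.918]), array([ 0.003, -0.001, -4.668]))
```

>>> {"api": "servo_tool", "payload": {
  "series": "-50 -32 5 0 0 0 70; -100 -64 10 0 0 -2 70; -150 -96 15 0 0 -3 70; -200 -128 20 0 0 -4 70; -250 -160 25 0 0 -4.5 70; -300 -193 30 0 0 -4.5 70; -350 -225 35 0 0 -4.5 70; -390 -250 40 0 0 -4.5 70; -405 -261 40 0 0 -4.5 70; -405 -261 40 0 0 -4.5 70; -405 -261 40 0 0 -4.5 70"
}}

```text
time: 2.22
tool_pos: [517.4, 167.5, 165.0]
tcp_rot: [[-0.942, 0.335, -0.001], [0.335, 0.942, 0.001], [0.001, 0.0, -1.0]]
wrist_force: [-0.3, 0.2, 0.2]
gripper_width: 70.3
```

Run:
```python
from h import *
s=get_state();print(s['time'],s['tool_pos'],yawnow(s),s['joint_velocities'])
p=camera_params('wrist');im=capture('wrist');np.savez('w2.npz',**p)
cv2.imwrite('pics/w2.png',im[:,:,::-1])
for m in mark_of('cam_center','wrist')+mark_of('cam','wrist'):print(m['confidence'],W('wrist',m['at'],p))
```

```text
2.225 [517.378 167.528 165.036] 160.4034112820553 [ 0.014 -0.004  0.004 -0.004 -0.002 -0.002]
0.93 [427.355 154.669  18.627]
0.88 [518.036 165.501  23.323]
0.72 [519.065 249.309   8.182]
0.92 [431.121 160.131  -0.67 ]
0.8 [522.371 251.746  -2.815]
```

View pics/w2.png

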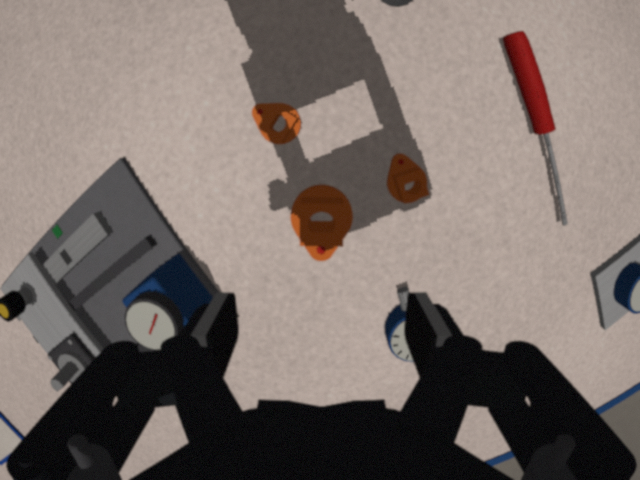

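Run:
```python
from h import *
p=dict(np.load('w2.npz'))
im=cv2.imread('pics/w2.png')
cv2.imwrite('pics/w2c.png',cv2.resize(im[160:360,230:460],None,fx=3.4,fy=3,interpolation=cv2.INTER_CUBIC)[:600])
print('dot',atz(ray('wrist',(321,249),p),10),'hub',atz(ray('wrist',(321,217),p),40))
print('gauge',atz(ray('wrist',(405,335),p),30),'stem',atz(ray('wrist',(402,287),p),10),'smallcam',atz(ray('wrist',(407,180),p),10))
print('knob top',proj('wrist',[483.6,-181,78],p),'tip',proj('wrist',[579.5,-158,84],p))
```

```text
dot [549.925 156.602  10.   ] hub [514.919 169.043  40.   ]
gauge [653.712 205.799  30.   ] stem [612.879 217.405  10.   ] smallcam [514.937 250.413  10.   ]
knob top [  2.938 310.802] tip [ 55.421 385.275]
```

View pics/w2c.png

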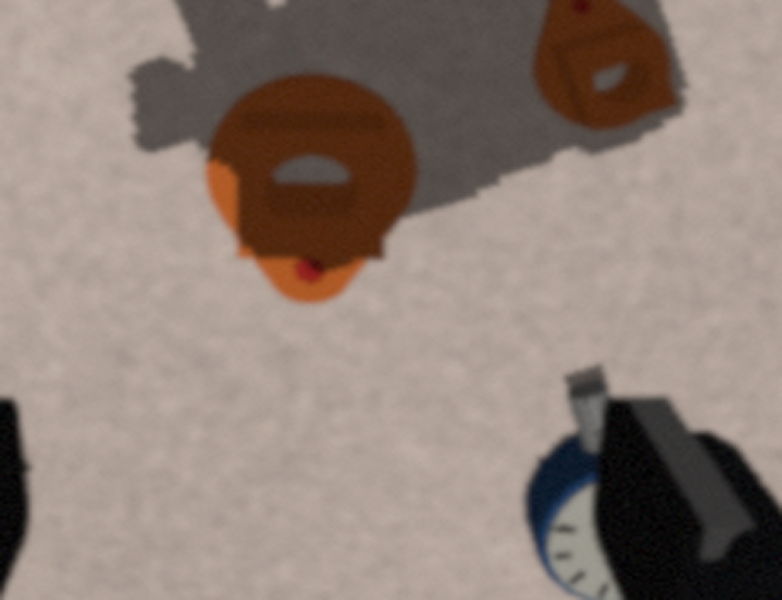

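Run:
```python
from h import *
p=dict(np.load('w2.npz'))
h=atz(ray('wrist',(321.2,222.3),p),40);d=atz(ray('wrist',(321.5,215.4),p),10);dot=atz(ray('wrist',(321.1,249.3),p),10)
print(h,d,dot)
for c in ((h+d)/2,h,d):
  v=(dot-c)[:2];print(np.degrees(np.arctan2(v[1],v[0])),np.linalg.norm(v))
c=(h+d)/2
print(go([c[0],c[1],60],160.4),go([c[0],c[1],15],160.4))
```

```text
[519.156 167.709  40.   ] [520.315 167.61   10.   ] [550.229 156.592  10.   ]
-19.949349292777512 32.43991431749106
-19.686458378511144 33.0019665098651
-20.22150452323003 31.87856914339362
(array([ -2.109,   0.677, 105.076]), array([ 0.007, -0.02 ,  0.062])) (array([ -2.125,   0.671, 150.076]), array([ 0.007, -0.02 ,  0.062]))
```

>>> {"api": "servo_tool", "payload": {
  "series": "-2 0.7 50 0 0 0 66; -2 0.7 100 0 0 0 62; -2 0.7 130 0 0 0 60; -2 0.7 145 0 0 0 60; -2 0.7 151.5 0 0 0 60; -2 0.7 151.5 0 0 0 60; -2 0.7 151.5 0 0 0 36; -2 0.7 151.5 0 0 0 30; -2 0.7 151.5 0 0 0 30; -2 0.7 151.5 0 0 0 30; -2 0.7 151.5 0 0 0 30",
  "squeeze": 35
}}

```text
time: 3.75
tool_pos: [519.6, 167.7, 13.7]
tcp_rot: [[-0.942, 0.335, -0.0], [0.335, 0.942, 0.0], [0.0, 0.0, -1.0]]
wrist_force: [0.7, -0.8, -0.2]
gripper_width: 29.4
```

Run:
```python
from h import *
s=get_state();print(s['time'],s['tool_pos'],s['gripper_width'],s['wrist_force'])
for c in ['wrist','scene','side']:
    im=capture(c)
    if c=='scene': im=cv2.resize(im[180:290,280:420],None,fx=5,fy=5,interpolation=cv2.INTER_CUBIC)
    if c=='side': im=cv2.resize(im[180:300,210:370],None,fx=5,fy=5,interpolation=cv2.INTER_CUBIC)
    cv2.imwrite(f'pics/g3{c}.png',im[:,:,::-1])
```

```text
3.75 [519.642 167.701  13.661] 29.414531181928535 [ 0.661 -0.811 -0.186]
```

View pics/g3wrist.png

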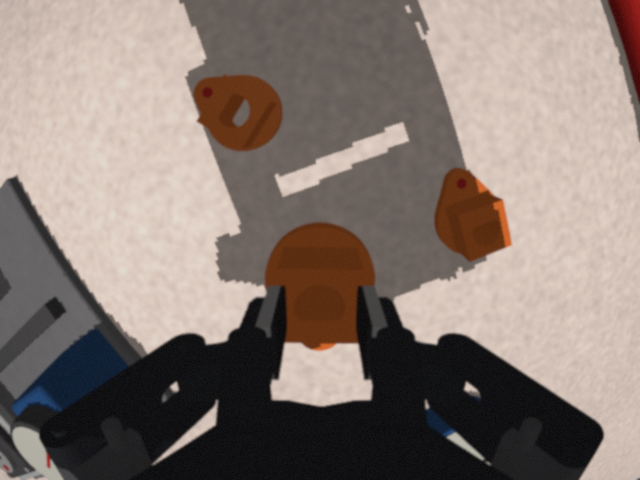

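View pics/g3scene.png

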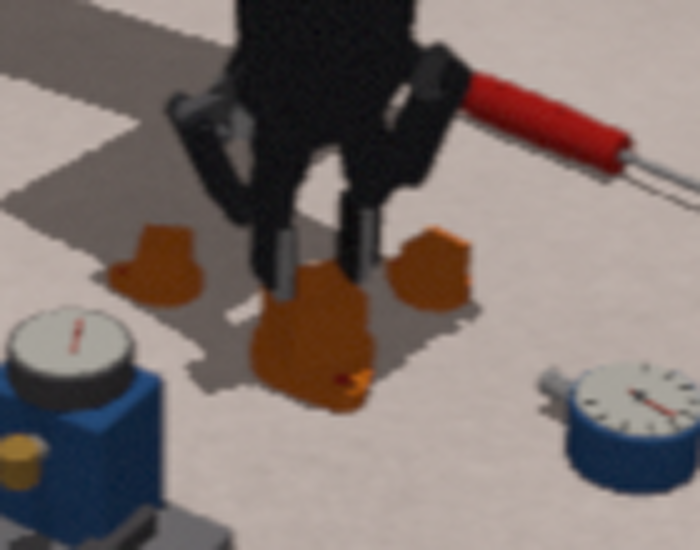

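View pics/g3side.png

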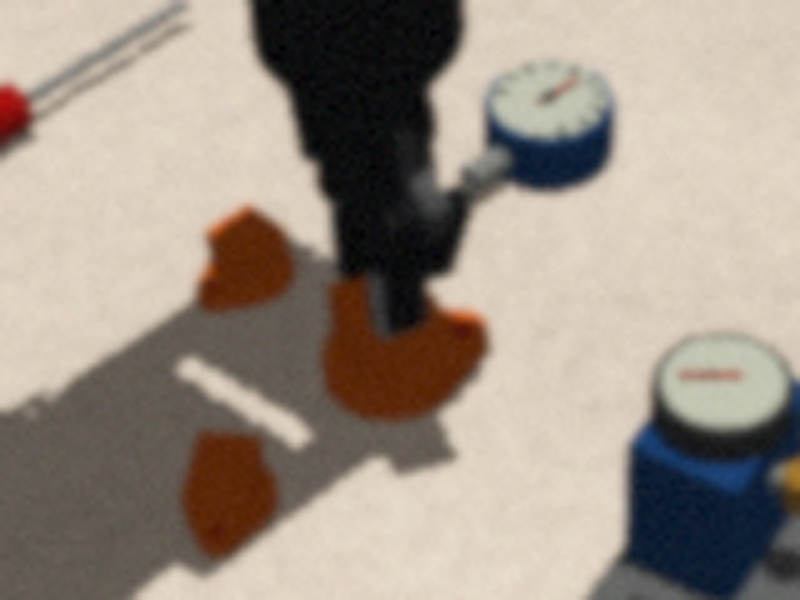

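>>> {"api": "servo_tool", "payload": {
  "series": "0 0 0 0 0 0 10; 0 0 0 0 0 0 10; 0 0 0 0 0 0 10",
  "squeeze": 35
}}

```text
time: 4.28
tool_pos: [520.1, 167.9, 13.9]
tcp_rot: [[-0.942, 0.334, 0.001], [0.334, 0.942, 0.0], [-0.001, 0.001, -1.0]]
wrist_force: [0.6, -1.0, 4.9]
gripper_width: 10.3
```

Run:
```python
from h import *
s=get_state();print(s['time'],s['tool_pos'],s['gripper_width'],s['wrist_force'])
for c in ['wrist','scene','side']:
    im=capture(c)
    if c=='scene': im=cv2.resize(im[180:290,280:420],None,fx=5,fy=5,interpolation=cv2.INTER_CUBIC)
    if c=='side': im=cv2.resize(im[180:300,210:370],None,fx=5,fy=5,interpolation=cv2.INTER_CUBIC)
    cv2.imwrite(f'pics/g4{c}.png',im[:,:,::-1])
```

```text
4.275 [520.123 167.856  13.949] 10.268755752557437 [ 0.623 -0.99   4.936]
```

View pics/g4wrist.png

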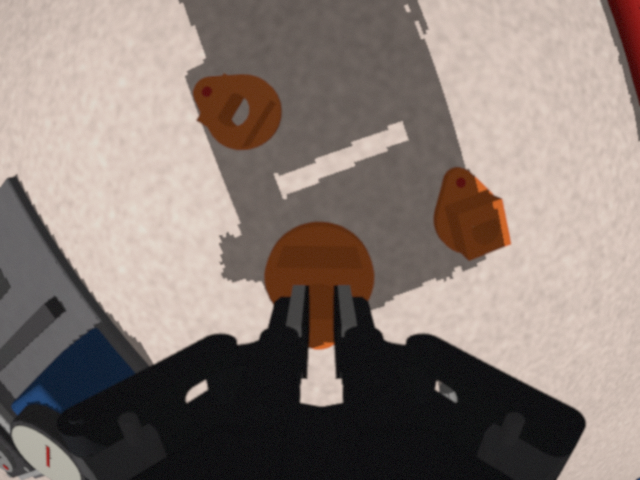

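View pics/g4side.png

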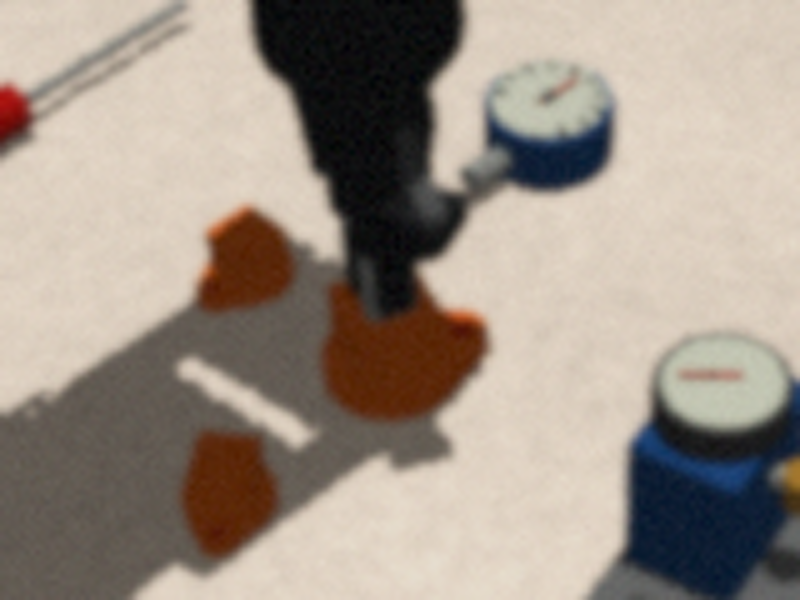

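View pics/g4scene.png

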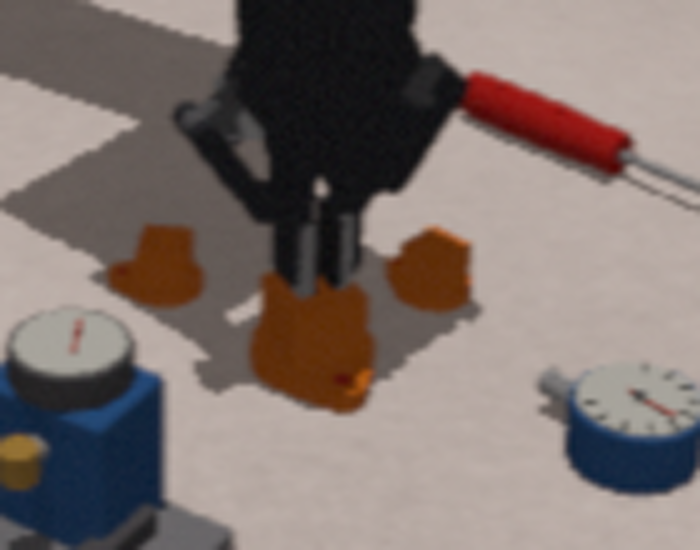

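Run:
```python
from h import *
s=get_state()
for z in (14,20,30,40,50): print(z,[proj(c,[520.1,167.9,z]) for c in ('wrist','scene','side')])
a=ray('scene',(280+322/5,180+289/5));b=ray('side',(210+390/5,180+316/5))
print(tri([a,b]))
print(s['q'])
```

```text
14 [array([319.933, 280.575]), array([342.82 , 246.582]), array([286.299, 248.848])]
20 [array([319.911, 285.487]), array([342.905, 244.339]), array([286.12 , 246.732])]
30 [array([319.87 , 294.383]), array([343.048, 240.568]), array([285.819, 243.162])]
40 [array([319.826, 304.285]), array([343.193, 236.755]), array([285.513, 239.536])]
50 [array([319.777, 315.357]), array([343.339, 232.899]), array([285.203, 235.854])]
(array([522.126, 165.963,  35.185]), [np.float64(4.248993225147524), np.float64(4.248993225147704)])
[ 0.107  0.718  1.769  0.001  0.654 -1.123]
```

The fingertips are resting on the hub's top at z of about 40, while the TCP reads 13.9. So the real tips end about 26 mm short of the reported TCP. I'll lift, reopen and measure the tips again.

>>> {"api": "servo_tool", "payload": {
  "series": "0 0 -12 0 0 0 10; 0 0 -12 0 0 0 50; 0 0 -12 0 0 0 50; 0 0 -12 0 0 0 50"
}}

```text
time: 4.92
tool_pos: [519.8, 167.8, 25.7]
tcp_rot: [[-0.942, 0.335, 0.0], [0.335, 0.942, 0.0], [-0.0, 0.0, -1.0]]
wrist_force: [-0.0, 0.4, -1.1]
gripper_width: 49.7
```

Run:
```python
from h import *
s=get_state();print(s['time'],s['tool_pos'],s['gripper_width'],s['wrist_force'],yawnow(s))
p=camera_params('wrist')
for c in ['wrist','scene','side']:
    im=capture(c)
    if c=='scene': im=cv2.resize(im[180:290,280:420],None,fx=5,fy=5,interpolation=cv2.INTER_CUBIC)
    if c=='side': im=cv2.resize(im[180:300,210:370],None,fx=5,fy=5,interpolation=cv2.INTER_CUBIC)
    cv2.imwrite(f'pics/g5{c}.png',im[:,:,::-1])
```

```text
4.925 [519.815 167.776  25.675] 49.72427160215434 [-0.     0.368 -1.134] 160.4566353082565
```

View pics/g5wrist.png

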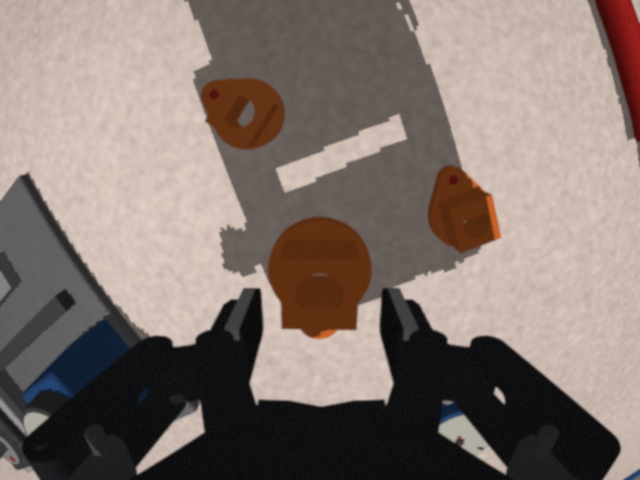

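View pics/g5side.png

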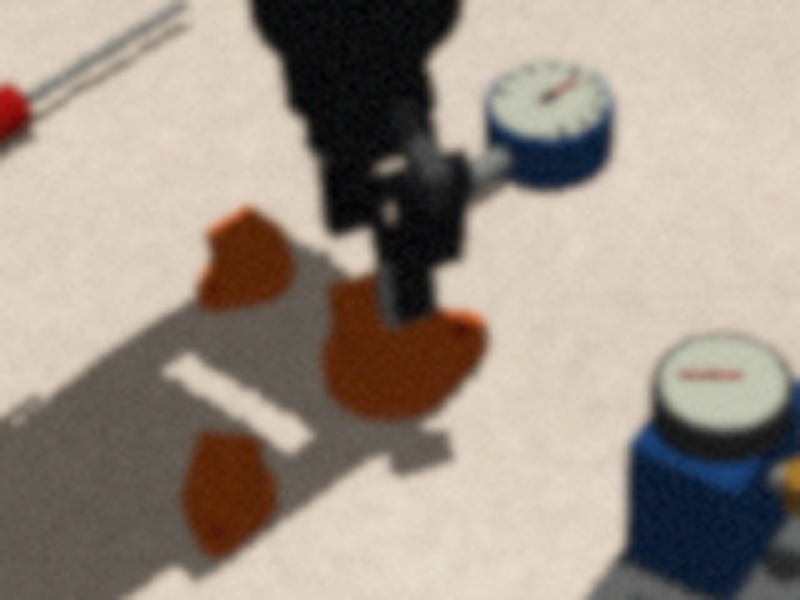

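View pics/g5scene.png

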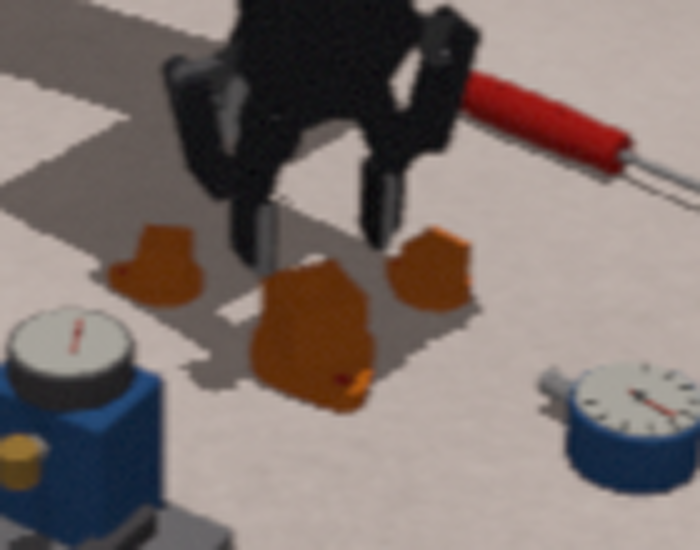

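>>> {"api": "servo_tool", "payload": {
  "series": "0.3 -0.5 15 0 0 0 52; 0.3 -0.5 28 0 0 0 52; 0.3 -0.5 34 0 0 0 52; 0.3 -0.5 38 0 0 0 52; 0.3 -0.5 38 0 0 0 52"
}}

```text
time: 5.7
tool_pos: [519.3, 167.4, -12.7]
tcp_rot: [[-0.942, 0.335, -0.0], [0.335, 0.942, 0.0], [0.0, 0.0, -1.0]]
wrist_force: [-0.1, 0.6, 1.2]
gripper_width: 52.2
```

Run:
```python
from h import *
s=get_state();print(s['time'],s['tool_pos'],s['gripper_width'],s['wrist_force'],yawnow(s))
for c in ['wrist','scene']:
    im=capture(c)
    if c=='scene': im=cv2.resize(im[180:290,280:420],None,fx=5,fy=5,interpolation=cv2.INTER_CUBIC)
    cv2.imwrite(f'pics/g6{c}.png',im[:,:,::-1])
```

```text
5.7 [519.332 167.418 -12.672] 52.24353414898564 [-0.056  0.565  1.159] 160.45418435154016
```

View pics/g6wrist.png

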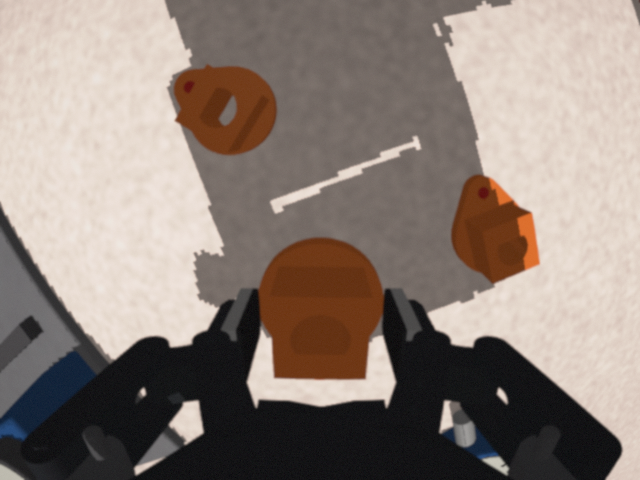

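View pics/g6scene.png

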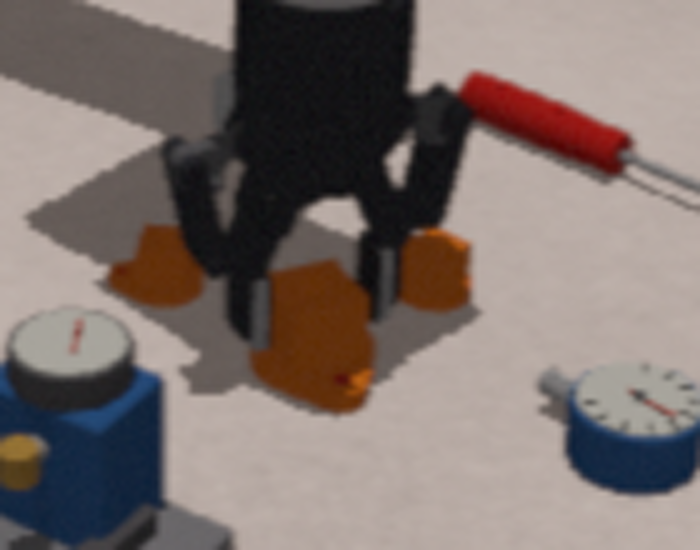

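>>> {"api": "servo_tool", "payload": {
  "series": "0 0 0 0 0 0 30; 0 0 0 0 0 0 25; 0 0 0 0 0 0 25; 0 0 0 0 0 0 25; 0 0 -5 0 0 0 25; 0 0 -20 0 0 0 25; 0 0 -20 0 0 0 25",
  "squeeze": 35
}}

```text
time: 6.68
tool_pos: [520.6, 167.6, 9.1]
tcp_rot: [[-0.942, 0.334, 0.003], [0.334, 0.942, 0.001], [-0.003, 0.002, -1.0]]
wrist_force: [0.3, -0.6, -1.1]
gripper_width: 35.2
```

Run:
```python
from h import *
s=get_state();print(s['time'],s['tool_pos'],s['gripper_width'],s['wrist_force'],yawnow(s))
for c in ['wrist','scene']:
    im=capture(c)
    if c=='scene': im=cv2.resize(im[180:290,280:420],None,fx=5,fy=5,interpolation=cv2.INTER_CUBIC)
    cv2.imwrite(f'pics/g7{c}.png',im[:,:,::-1])
```

```text
6.675 [520.617 167.574   9.08 ] 35.182451751403306 [ 0.252 -0.562 -1.131] 160.45915427050343
```

View pics/g7wrist.png

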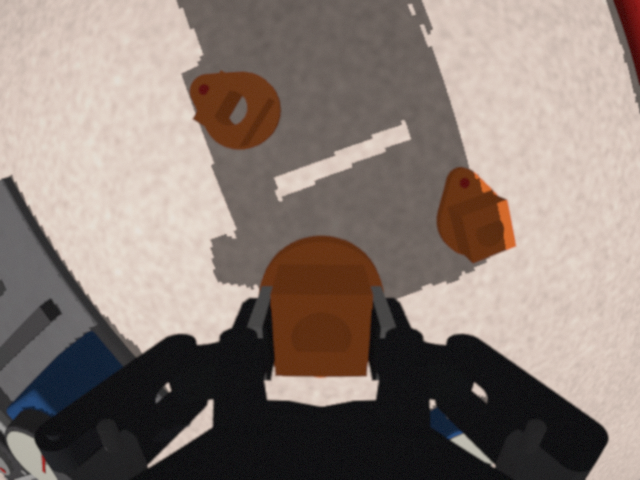

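View pics/g7scene.png

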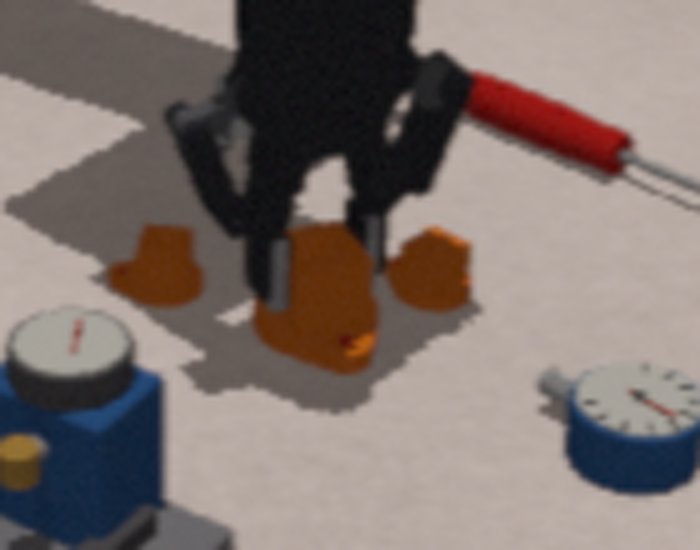

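Run:
```python
from h import *
s=get_state();T=s['tcp_rot']
for px in [(321,376),(321,265),(274,376),(368,376),(322,332)]:
    X=atz(ray('wrist',px),61.8); print(px,X,T.T@(X-s['tool_pos']))
im=cv2.imread('pics/g7wrist.png')[220:400,240:400]
im=np.clip(im.astype(float)*2,0,255).astype(np.uint8)
cv2.imwrite('pics/g7c.png',cv2.resize(im,None,fx=3.3,fy=3.3,interpolation=cv2.INTER_CUBIC))
```

```text
(321, 376) [536.44  162.144  61.8  ] [-17.427   0.586 -53.531]
(321, 265) [493.152 177.494  61.8  ] [ 28.501   0.572 -53.588]
(274, 376) [530.696 144.92   61.8  ] [-17.776 -17.567 -53.548]
(368, 376) [542.863 179.134  61.8  ] [-17.796  18.746 -53.514]
(322, 332) [517.589 169.209  61.8  ] [  2.701   0.938 -53.556]
```

View pics/g7c.png

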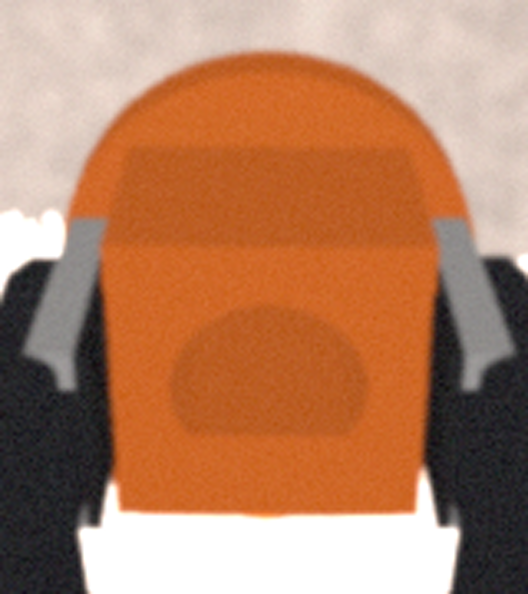

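Run:
```python
from h import *
s=get_state();T=s['tcp_rot']
for px in [(321.5,375.2),(321.5,294.2),(321.5,351.5),(321.5,312.4),(291.5,335),(351.5,335),(274,294.2),(370,294.2)]:
    X=atz(ray('wrist',px),61.8); print(px,(T.T@(X-s['tool_pos'])))
for t in ('spindle_tip','plunger_knob'): pass
# view pose over spindle: 
print(go([581,-158,150],199.5), go([560,-158,170],199.5))
```

```text
(321.5, 375.2) [-17.03    0.777 -53.532]
(321.5, 294.2) [ 17.806   0.746 -53.575]
(321.5, 351.5) [ -5.819   0.767 -53.546]
(321.5, 312.4) [ 10.738   0.752 -53.566]
(291.5, 335) [  1.344 -10.057 -53.565]
(351.5, 335) [  1.33   11.582 -53.544]
(274, 294.2) [ 17.695 -15.57  -53.59 ]
(370, 294.2) [ 17.678  17.421 -53.558]
(array([-166.62 , -286.125, -141.824]), array([  0.029,   0.087, -39.043])) (array([-146.854, -293.13 , -161.855]), array([  0.029,   0.087, -39.043]))
```

Run:
```python
from h import *
print(go([651,-133,150],199.5))
```

```text
(array([-224.225, -239.149, -141.708]), array([  0.029,   0.087, -39.043]))
```

>>> {"api": "servo_tool", "payload": {
  "series": "0 0 -50 0 0 0 25; 0 0 -100 0 0 0 25; -20 -25 -141 0 0 -5 25; -60 -65 -141 0 0 -13 25; -100 -107 -141 0 0 -21 25; -140 -150 -141 0 0 -30 25; -180 -192 -141 0 0 -36 25; -212 -226 -141 0 0 -39 25; -224 -239 -141 0 0 -39 25; -224 -239 -141 0 0 -39 25; -224 -239 -141 0 0 -39 25"
}}

```text
time: 8.15
tool_pos: [649.6, -130.8, 148.8]
tcp_rot: [[-0.943, -0.334, -0.001], [-0.334, 0.943, 0.002], [0.0, 0.002, -1.0]]
wrist_force: [1.0, -0.5, -0.7]
gripper_width: 35.5
```

Run:
```python
from h import *
s=get_state();print(s['time'],s['tool_pos'],s['gripper_width'],yawnow(s),s['joint_velocities'])
p=camera_params('wrist');im=capture('wrist');np.savez('w8.npz',**p)
cv2.imwrite('pics/w8.png',im[:,:,::-1])
for t in ['spindle_seat','spindle_tip','plunger_knob','roller']:
  for m in mark_of(t,'wrist')[:1]:print(t,m['confidence'],W('wrist',m['at'],p))
```

```text
8.15 [ 649.597 -130.753  148.782] 35.457042617532466 -160.48650364784868 [ 0.013 -0.008 -0.    -0.002 -0.003 -0.003]
spindle_seat 0.72 [ 578.326 -158.862   48.09 ]
spindle_tip 0.88 [ 580.645 -154.299   85.685]
roller 0.7 [549.274 -24.894  62.152]
```

View pics/w8.png

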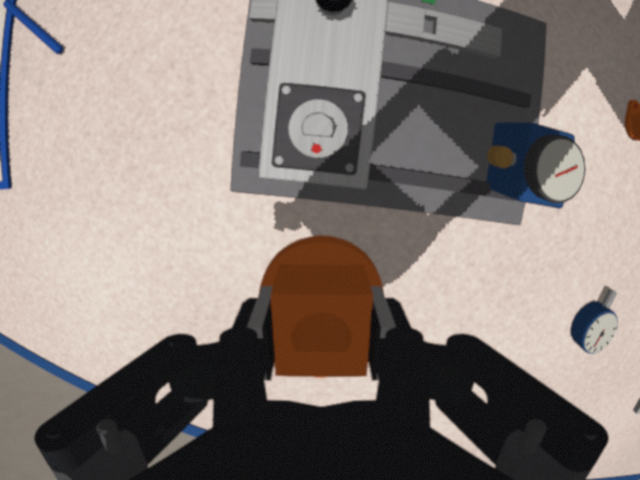

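Run:
```python
from h import *
im=cv2.imread('pics/w8.png')
cv2.imwrite('pics/w8c.png',cv2.resize(im[70:190,250:390],None,fx=5,fy=5,interpolation=cv2.INTER_CUBIC))
```

```text
(no output)
```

View pics/w8c.png

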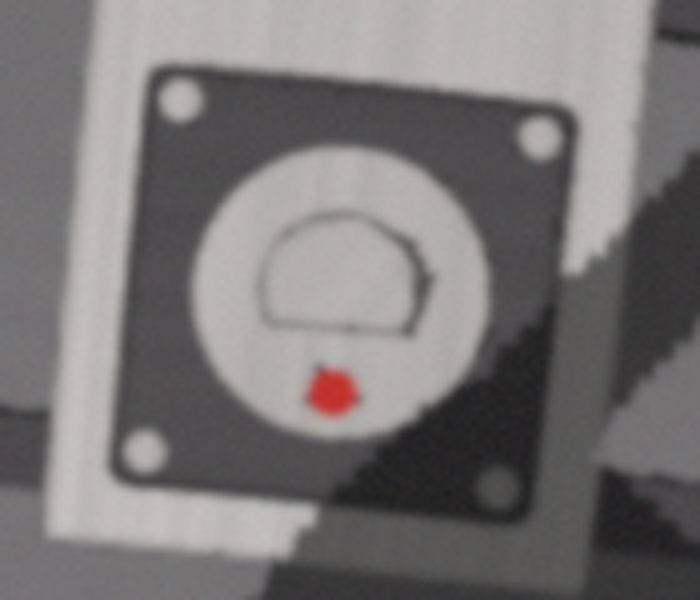

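Run:
```python
from h import *
p=dict(np.load('w8.npz'));s=get_state();T=s['tcp_rot']
g=lambda x,y,z:atz(ray('wrist',(250+x/5,70+y/5),p),z)
sh=g(340,292,50);dot=g(332,392,50);tip=g(338,292,84)
a=g(268,322,84);b=g(413,334,84)
print('shoulder',sh,'tip',tip)
l,r=g(258,290,84),g(418,290,84); print('dia',np.linalg.norm(l-r),'sh dia',np.linalg.norm(g(190,292,50)-g(490,292,50)),np.linalg.norm(g(340,145,50)-g(340,440,50)))
print('tip top/flat', [T.T@(g(338,y,84)-s['tool_pos']) for y in (212,328)])
v=dot-sh;print('dot yaw',np.degrees(np.arctan2(v[1],v[0])),np.linalg.norm(v))
v=b-a;print('flat yaw',np.degrees(np.arctan2(v[1],v[0]))-90)
for q in [((180,100),(540,138)),((145,452),(498,488)),((180,100),(145,452)),((540,138),(498,488))]:
    v=g(*q[1],42)-g(*q[0],42);print('bolt',np.degrees(np.arctan2(v[1],v[0])))
print('knob?',proj('wrist',[483.6,-181,78],p))
```

```text
shoulder [ 580.803 -156.747   50.   ] tip [ 581.048 -156.707   84.   ]
dia 19.84730009522227 sh dia 42.69410316671537 42.59509970432828
tip top/flat [array([84.109, -0.583, 65.352]), array([69.508, -0.597, 65.371])]
dot yaw 14.948210820219028 14.46132529514067
flat yaw 14.657094259768058
bolt 103.37276864960216
bolt 103.50052690019123
bolt 13.39324829344623
bolt 13.243661456067684
knob? [332.693 -17.88 ]
```

Run:
```python
from h import *
t=Rdown(194.7)@np.array([0.2,0.76,0]); c=np.array([580.95,-156.7,0])-t
print(c[:2],go([c[0],c[1],80],194.7))
```

```text
[ 581.336 -157.384] (array([73.997, -1.328, 69.365]), array([0.019, 0.076, 4.842]))
```

>>> {"api": "servo_tool", "payload": {
  "series": "37 -0.6 0 0 0 3 25; 74 -1.3 0 0 0 4.8 25; 74 -1.3 30 0 0 4.8 25; 74 -1.3 55 0 0 4.8 25; 74 -1.3 68 0 0 4.8 25; 74 -1.3 68 0 0 4.8 25; 74 -1.3 68 0 0 4.8 25"
}}

```text
time: 9.28
tool_pos: [582.2, -157.5, 82.2]
tcp_rot: [[-0.967, -0.255, 0.003], [-0.255, 0.967, -0.0], [-0.003, -0.001, -1.0]]
wrist_force: [0.5, 0.1, -1.1]
gripper_width: 35.4
```

Run:
```python
from h import *
s=get_state();print(s['time'],s['tool_pos'],s['gripper_width'],yawnow(s),s['wrist_force'],s['moment'])
for c in ['wrist','scene','side']:
    im=capture(c)
    if c=='scene': im=cv2.resize(im[230:370,140:320],None,fx=4,fy=4,interpolation=cv2.INTER_CUBIC)
    if c=='side': im=cv2.resize(im[220:370,370:540],None,fx=4,fy=4,interpolation=cv2.INTER_CUBIC)
    cv2.imwrite(f'pics/h9{c}.png',im[:,:,::-1])
```

```text
9.275 [ 582.222 -157.517   82.214] 35.374053544142775 -165.23178346077762 [ 0.506  0.094 -1.081] [-0.004 -0.024 -0.01 ]
```

View pics/h9wrist.png

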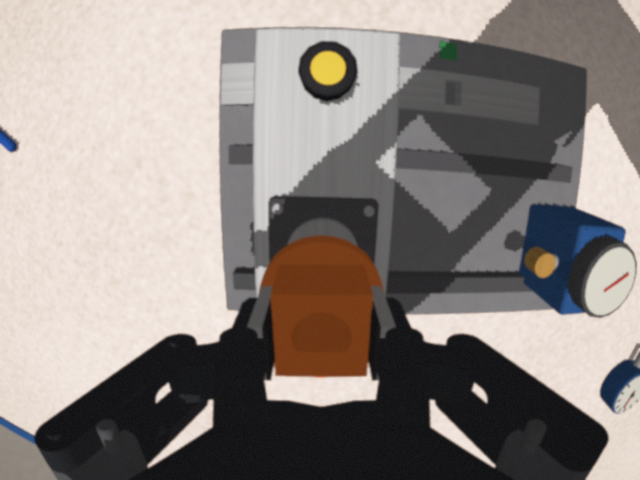

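View pics/h9scene.png

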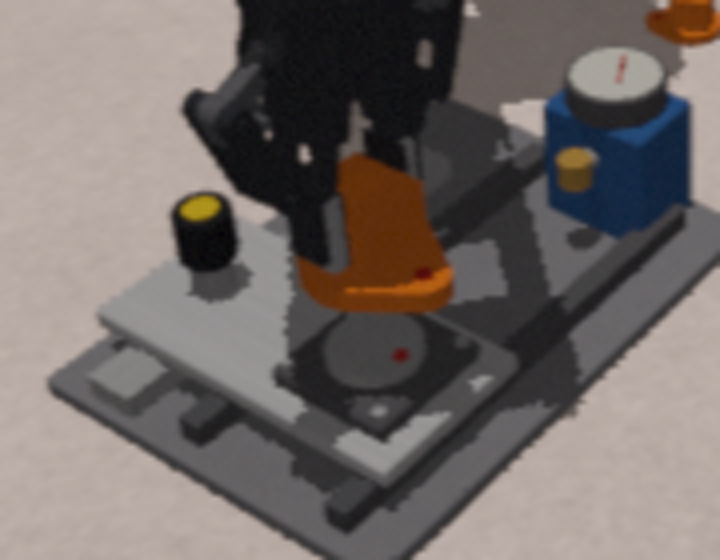

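View pics/h9side.png

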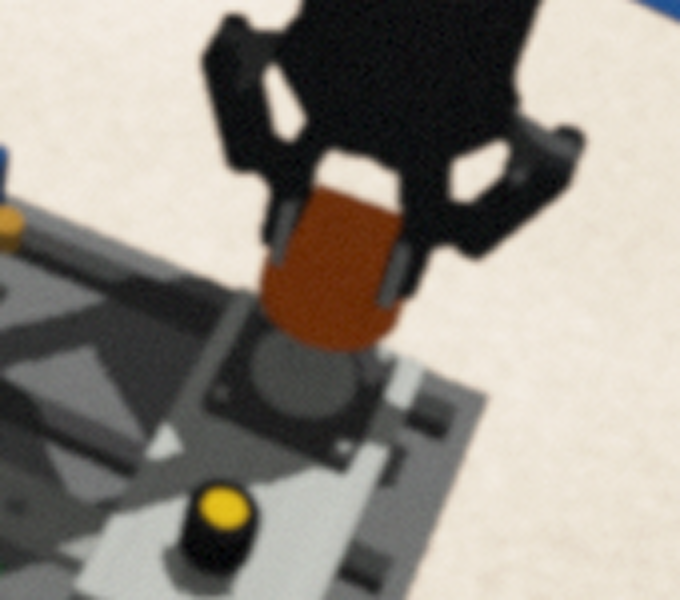

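Run:
```python
from h import *
print(go([581.34,-157.4,68],194.7))
print('knob',atz(ray('wrist',(328,68)),78))
```

```text
(array([ 0.736,  0.396, 14.365]), array([-0.055,  0.167,  0.055]))
knob [ 483.258 -179.866   78.   ]
```

>>> {"api": "servo_tool", "payload": {
  "series": "0.8 0.3 3 0 0 0 25; 0.8 0.3 7 0 0 0 25; 0.8 0.3 10 0 0 0 25; 0.8 0.3 12 0 0 0 25; 0.8 0.3 14 0 0 0 25; 0.8 0.3 14 0 0 0 25"
}}

```text
time: 10.18
tool_pos: [580.5, -157.4, 67.9]
tcp_rot: [[-0.967, -0.255, 0.001], [-0.255, 0.967, 0.0], [-0.001, -0.0, -1.0]]
wrist_force: [-2.8, -0.9, -1.7]
gripper_width: 35.1
```

>>> {"api": "servo_tool", "payload": {
  "series": "0 0 4 0 0 0 25; 0 0 8 0 0 0 25; 0 0 12 0 0 0 25; 0 0 16 0 0 0 25; 0 0 16 0 0 0 25"
}}

```text
time: 10.8
tool_pos: [580.3, -157.4, 51.2]
tcp_rot: [[-0.967, -0.255, 0.001], [-0.255, 0.967, 0.0], [-0.001, 0.0, -1.0]]
wrist_force: [-2.2, -2.1, -2.0]
gripper_width: 35.2
```

>>> {"api": "servo_tool", "payload": {
  "series": "0.3 -0.3 4 0 0 0 25; 0.3 -0.3 8 0 0 0 25; 0.3 -0.3 11 0 0 0 25; 0.3 -0.3 11 0 0 0 25"
}}

```text
time: 11.3
tool_pos: [580.3, -157.6, 39.9]
tcp_rot: [[-0.967, -0.255, 0.001], [-0.255, 0.967, 0.001], [-0.001, 0.0, -1.0]]
wrist_force: [-0.8, -0.3, -1.6]
gripper_width: 35.2
```

>>> {"api": "servo_tool", "payload": {
  "series": "0 0 1 0 0 0 25; 0 0 2 0 0 0 25; 0 0 3 0 0 0 25; 0 0 3.5 0 0 0 25; 0 0 3.5 0 0 0 25"
}}

```text
time: 11.92
tool_pos: [580.4, -157.9, 38.3]
tcp_rot: [[-0.967, -0.255, 0.002], [-0.255, 0.967, -0.0], [-0.002, -0.0, -1.0]]
wrist_force: [-3.8, -0.9, 10.9]
gripper_width: 35.4
```

Run:
```python
from h import *
s=get_state();print(s['time'],s['tool_pos'],s['gripper_width'],yawnow(s),s['wrist_force'],s['moment'])
for c in ['scene','side']:
    im=capture(c)
    if c=='scene': im=cv2.resize(im[230:370,140:320],None,fx=4,fy=4,interpolation=cv2.INTER_CUBIC)
    if c=='side': im=cv2.resize(im[220:370,370:540],None,fx=4,fy=4,interpolation=cv2.INTER_CUBIC)
    cv2.imwrite(f'pics/h10{c}.png',im[:,:,::-1])
```

```text
11.925 [ 580.432 -157.888   38.319] 35.39762635846543 -165.2338540498751 [-3.767 -0.854 10.939] [0.208 0.73  0.007]
```

View pics/h10scene.png

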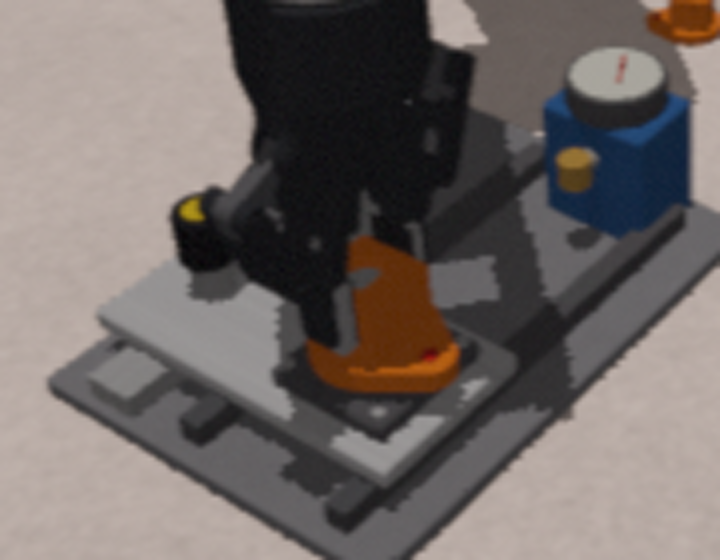

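View pics/h10side.png

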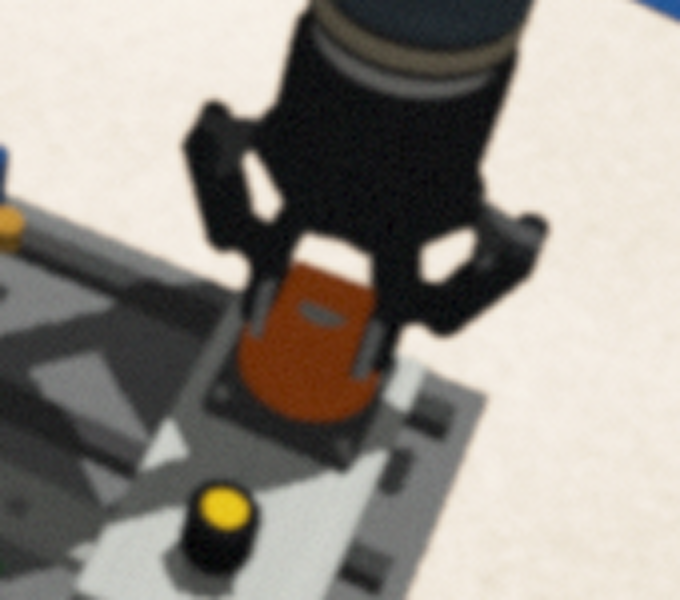

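>>> {"api": "servo_tool", "payload": {
  "series": "0 0 0 0 0 0 40; 0 0 0 0 0 0 50; 0 0 0 0 0 0 58; 0 0 0 0 0 0 58; 0 0 -15 0 0 0 58; 0 0 -40 0 0 0 58; 0 0 -75 0 0 0 58; 0 0 -100 0 0 0 58; 40 0 -110 0 0 0 58; 40 0 -110 0 0 0 58; 40 0 -110 0 0 0 58"
}}

```text
time: 13.4
tool_pos: [542.2, -168.3, 149.0]
tcp_rot: [[-0.967, -0.254, 0.003], [-0.254, 0.967, -0.001], [-0.003, -0.002, -1.0]]
wrist_force: [0.8, -0.3, -0.1]
gripper_width: 57.9
```

Run:
```python
from h import *
s=get_state();print(s['time'],s['tool_pos'],s['gripper_width'],yawnow(s),s['wrist_force'],s['moment'])
p=camera_params('wrist');np.savez('w11.npz',**p)
for c in ['wrist','scene','side']:
    im=capture(c)
    if c=='scene': im=cv2.resize(im[230:370,140:320],None,fx=4,fy=4,interpolation=cv2.INTER_CUBIC)
    if c=='side': im=cv2.resize(im[220:370,370:540],None,fx=4,fy=4,interpolation=cv2.INTER_CUBIC)
    cv2.imwrite(f'pics/h11{c}.png',im[:,:,::-1])
```

```text
13.4 [ 542.198 -168.316  149.03 ] 57.923818968887176 -165.25753098759887 [ 0.777 -0.324 -0.073] [0.027 0.034 0.047]
```

View pics/h11wrist.png

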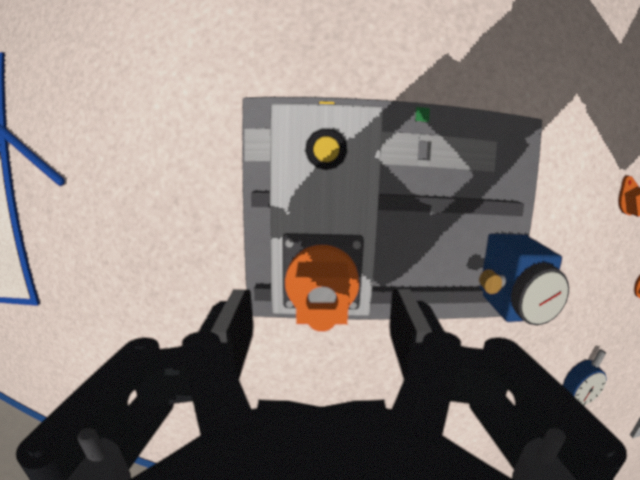

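View pics/h11scene.png

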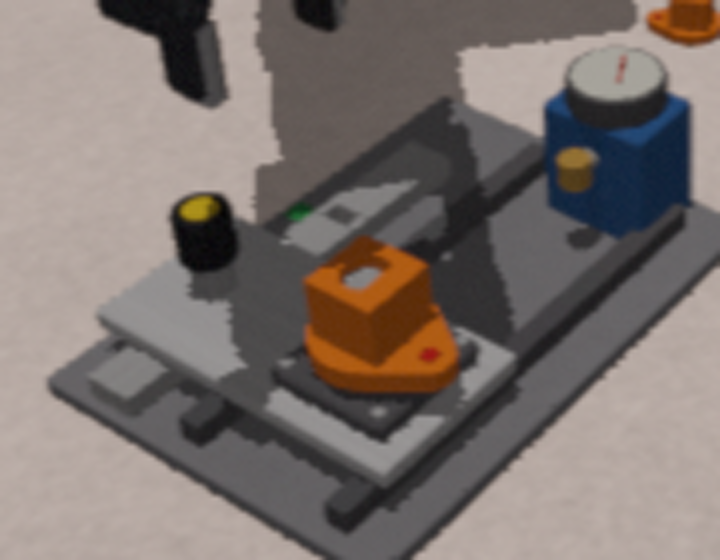

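View pics/h11side.png

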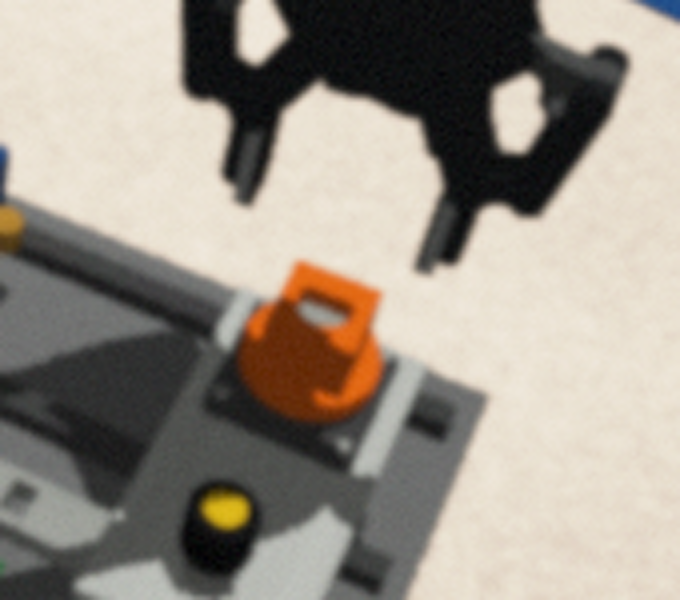

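Run:
```python
from h import *
p=dict(np.load('w11.npz'))
S=lambda x,y:ray('scene',(140+x/4,230+y/4)); D=lambda x,y:ray('side',(370+x/4,220+y/4))
# hub corners: +lobe right corner etc: scene left(306,282) front(373,315) right(430,266) back(366,236)
# side: back-left(300,262) right(381,292) front (355,345)? 
print('cornerR',tri([S(430,266),D(300,262)]));print('corner',tri([S(373,315),D(381,292)]))
k=atz(ray('wrist',(326.5,149),p),78);h=atz(ray('wrist',(424.5,150.5),p),22)
print(k,h,h-k,np.linalg.norm((h-k)[:2]),np.degrees(np.arctan2(*(h-k)[[1,0]])))
print('scene knob tri',tri([S(203,208),D(224,508)]),tri([ray('wrist',(326.5,149),p),S(203,208),D(224,508)]))
im=cv2.imread('pics/h11wrist.png');cv2.imwrite('pics/h11c.png',cv2.resize(im[90:190,270:450],None,fx=4.4,fy=4.4,interpolation=cv2.INTER_CUBIC))
```

```text
cornerR (array([ 595.585, -137.616,   89.255]), [np.float64(1.371764895235766), np.float64(1.3717648952358263)])
corner (array([ 604.44 , -170.72 ,   89.004]), [np.float64(0.38819965894970776), np.float64(0.3881996589497204)])
[ 483.366 -179.84    78.   ] [ 465.118 -101.744   22.   ] [-18.248  78.096 -56.   ] 80.19954369186628 103.15197733324348
scene knob tri (array([ 483.895, -181.016,   78.55 ]), [np.float64(0.7158765920759506), np.float64(0.7158765920759124)]) (array([ 483.619, -180.575,   78.388]), [np.float64(0.7742688284305655), np.float64(0.3938326299138399), np.float64(1.1238920450113974)])
```

View pics/h11c.png

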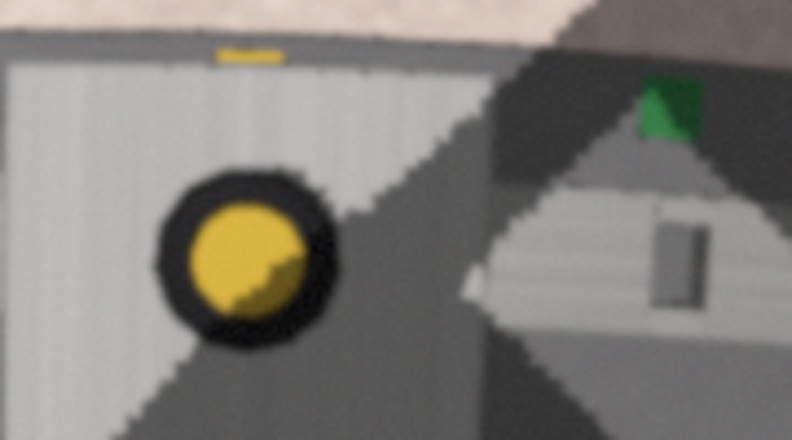

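Run:
```python
from h import *
print(go([483,-180.6,100],193.3),go([483,-180.6,27],193.3))
```

```text
(array([60.611,  3.   , 47.989]), array([-0.032,  0.111,  1.485])) (array([ 60.752,   3.043, 120.989]), array([-0.032,  0.111,  1.485]))
```

>>> {"api": "servo_tool", "payload": {
  "series": "30 1.5 0 0 0 1.5 54; 60.7 3 20 0 0 1.5 54; 60.7 3 60 0 0 1.5 54; 60.7 3 90 0 0 1.5 54; 60.7 3 110 0 0 1.5 54; 60.7 3 120 0 0 1.5 54; 60.7 3 121 0 0 1.5 54; 60.7 3 121 0 0 1.5 54"
}}

```text
time: 14.55
tool_pos: [483.7, -180.8, 27.5]
tcp_rot: [[-0.973, -0.23, 0.003], [-0.23, 0.973, -0.001], [-0.003, -0.001, -1.0]]
wrist_force: [0.1, 0.1, 0.5]
gripper_width: 53.8
```

Run:
```python
from h import *
s=get_state();print(s['time'],s['tool_pos'],s['gripper_width'],yawnow(s),s['wrist_force'],s['moment'])
for c in ['wrist','scene','side']:
    im=capture(c)
    if c=='scene': im=cv2.resize(im[210:370,110:320],None,fx=3.6,fy=3.6,interpolation=cv2.INTER_CUBIC)
    if c=='side': im=cv2.resize(im[250:400,350:520],None,fx=4,fy=4,interpolation=cv2.INTER_CUBIC)
    cv2.imwrite(f'pics/h12{c}.png',im[:,:,::-1])
```

```text
14.55 [ 483.688 -180.845   27.488] 53.84862830000308 -166.69992083448636 [0.106 0.113 0.489] [ 0.025  0.009 -0.023]
```

View pics/h12wrist.png

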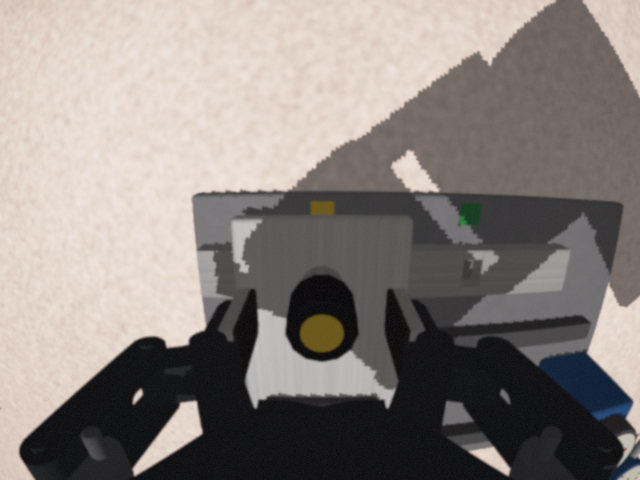

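View pics/h12scene.png

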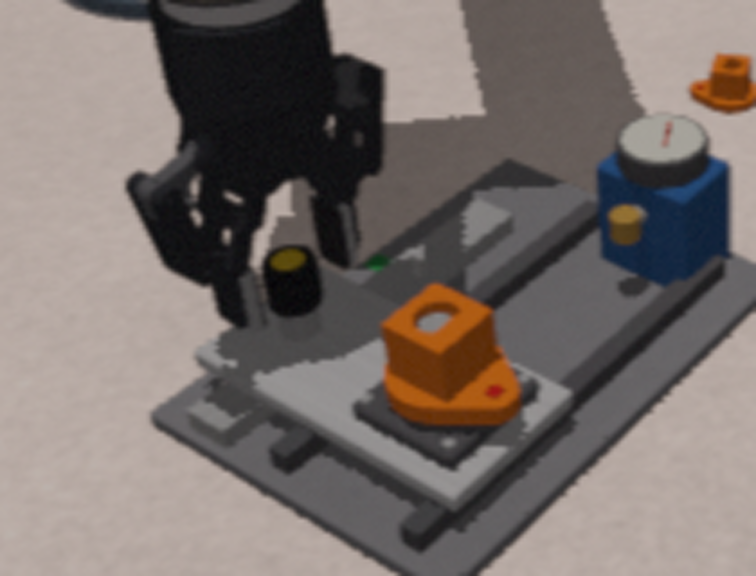

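View pics/h12side.png

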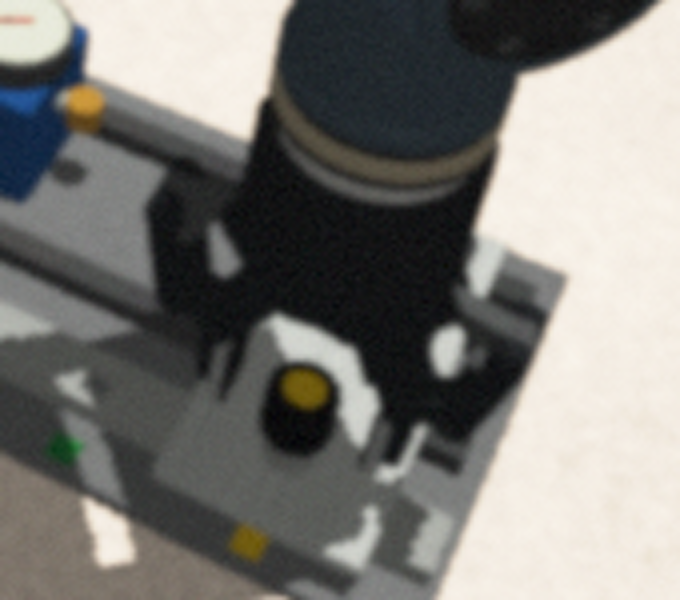

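>>> {"api": "servo_tool", "payload": {
  "series": "0.7 0.2 0 0 0 0 28; 0.7 0.2 0 0 0 0 20; 0.7 0.2 0 0 0 0 20; 0.7 0.2 0 0 0 0 20; 0.7 0.2 0 0 0 0 20",
  "squeeze": 60
}}

```text
time: 15.32
tool_pos: [483.1, -181.0, 28.6]
tcp_rot: [[-0.973, -0.23, 0.004], [-0.23, 0.973, -0.001], [-0.004, -0.002, -1.0]]
wrist_force: [-0.3, 0.6, 4.8]
gripper_width: 26.2
```

>>> {"api": "servo_tool", "payload": {
  "series": "0 0 -4 0 0 0 20; 0 0 -8 0 0 0 20; 0 0 -12 0 0 0 20; 0 0 -13.5 0 0 0 20; 0 0 -13.5 0 0 0 20"
}}

```text
time: 15.95
tool_pos: [483.1, -181.0, 41.9]
tcp_rot: [[-0.973, -0.23, 0.004], [-0.23, 0.973, -0.001], [-0.004, -0.002, -1.0]]
wrist_force: [2.3, 0.2, -7.8]
gripper_width: 25.8
```

Run:
```python
from h import *
s=get_state();print(s['time'],s['tool_pos'],s['gripper_width'],yawnow(s),s['wrist_force'],s['moment'])
for c in ['wrist','scene']:
    im=capture(c)
    if c=='scene': im=cv2.resize(im[210:370,110:320],None,fx=3.6,fy=3.6,interpolation=cv2.INTER_CUBIC)
    cv2.imwrite(f'pics/h13{c}.png',im[:,:,::-1])
```

```text
15.95 [ 483.05  -180.971   41.938] 25.76611758223469 -166.70912261244465 [ 2.258  0.197 -7.824] [-0.048 -0.191 -0.005]
```

View pics/h13scene.png

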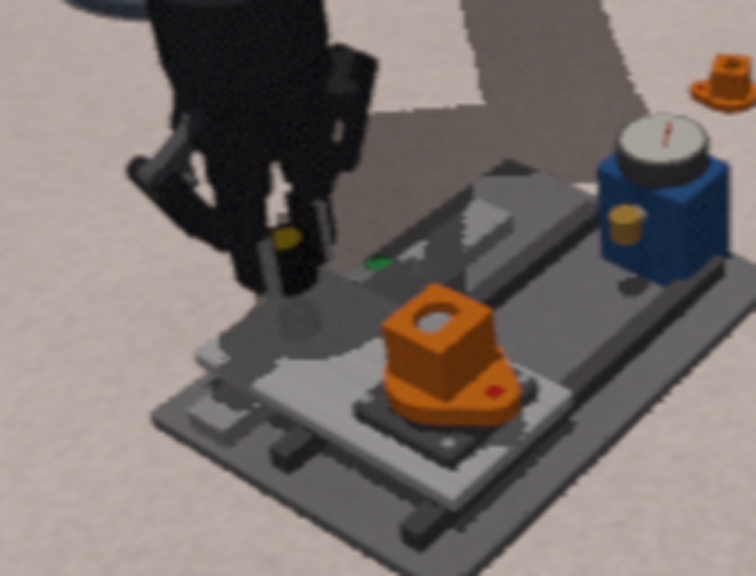

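View pics/h13wrist.png

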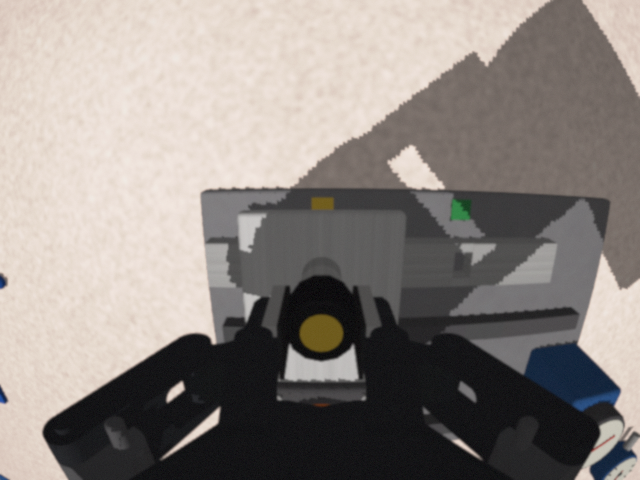

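>>> {"api": "servo_tool", "payload": {
  "series": "0 3 0 0 0 0 20; 0 10 0 0 0 0 20; 0 20 0 0 0 0 20; 0 30 0 0 0 0 20; 0 40 0 0 0 0 20; 0 50 0 0 0 0 20; 0 60 0 0 0 0 20; 0 68 0 0 0 0 20; 0 74 0 0 0 0 20; 0 78 0 0 0 0 20; 0 80 0 0 0 0 20; 0 80 0 0 0 0 20"
}}

```text
time: 17.55
tool_pos: [464.6, -102.7, 41.7]
tcp_rot: [[-0.973, -0.229, 0.004], [-0.229, 0.973, -0.001], [-0.004, -0.002, -1.0]]
wrist_force: [2.6, 1.8, -7.6]
gripper_width: 26.0
```

Run:
```python
from h import *
s=get_state();print(s['time'],s['tool_pos'],s['gripper_width'],yawnow(s),s['wrist_force'],s['moment'])
for c in ['wrist','scene']:
    im=capture(c)
    if c=='scene': im=cv2.resize(im[210:370,110:320],None,fx=3.6,fy=3.6,interpolation=cv2.INTER_CUBIC)
    cv2.imwrite(f'pics/h14{c}.png',im[:,:,::-1])
```

```text
17.55 [ 464.551 -102.75    41.656] 26.042141979793602 -166.73437263117856 [ 2.587  1.762 -7.614] [ 0.197 -0.352  0.101]
```

View pics/h14scene.png

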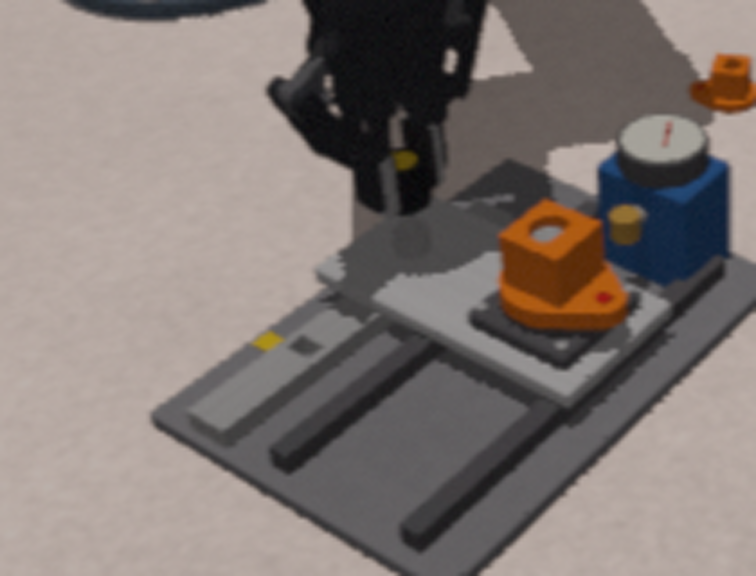

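View pics/h14wrist.png

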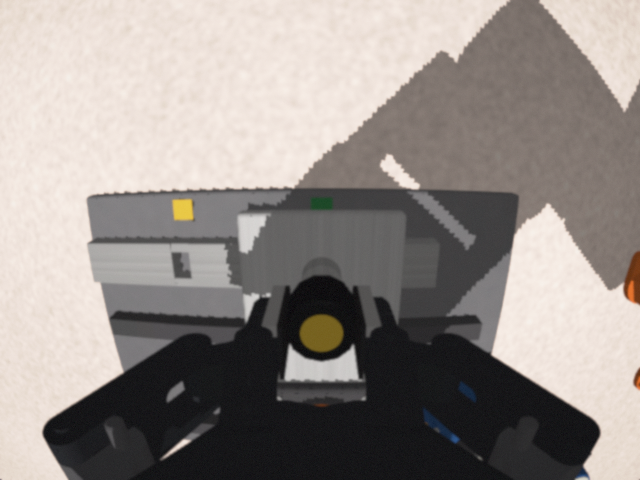

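>>> {"api": "servo_tool", "payload": {
  "series": "0 -0.3 4 0 0 0 20; 0 -0.3 8 0 0 0 20; 0 -0.3 12 0 0 0 20; 0 -0.3 13.5 0 0 0 20; 0 -0.3 13.5 0 0 0 20; 0 -0.3 13.5 0 0 0 20"
}}

```text
time: 18.4
tool_pos: [464.7, -103.3, 28.6]
tcp_rot: [[-0.973, -0.229, 0.004], [-0.229, 0.973, -0.001], [-0.004, -0.002, -1.0]]
wrist_force: [0.1, 0.7, 4.1]
gripper_width: 26.2
```

>>> {"api": "servo_tool", "payload": {
  "series": "0 0 0 0 0 0 36; 0 0 0 0 0 0 48; 0 0 0 0 0 0 54; 0 0 0 0 0 0 54; 0 0 -20 0 0 0 54; 0 0 -60 0 0 0 54; 0 0 -110 0 0 0 54; 0 0 -140 0 0 0 54; 0 0 -140 0 0 0 54; 0 0 -140 0 0 0 54"
}}

```text
time: 19.65
tool_pos: [463.4, -102.8, 167.9]
tcp_rot: [[-0.973, -0.229, 0.003], [-0.229, 0.973, -0.0], [-0.003, -0.001, -1.0]]
wrist_force: [-0.2, -0.5, 0.1]
gripper_width: 54.2
```

Run:
```python
from h import *
s=get_state();print(s['time'],s['tool_pos'],s['gripper_width'],yawnow(s),s['wrist_force'])
p=camera_params('wrist');np.savez('w15.npz',**p)
for c in ['wrist','scene','side']:
    im=capture(c)
    if c=='scene': im=cv2.resize(im[180:370,110:420],None,fx=2.5,fy=2.5,interpolation=cv2.INTER_CUBIC)
    if c=='side': im=cv2.resize(im[220:400,330:510],None,fx=3.3,fy=3.3,interpolation=cv2.INTER_CUBIC)
    cv2.imwrite(f'pics/h15{c}.png',im[:,:,::-1])
```

```text
19.65 [ 463.393 -102.774  167.894] 54.24594894515353 -166.7363077126827 [-0.17  -0.487  0.121]
```

View pics/h15scene.png

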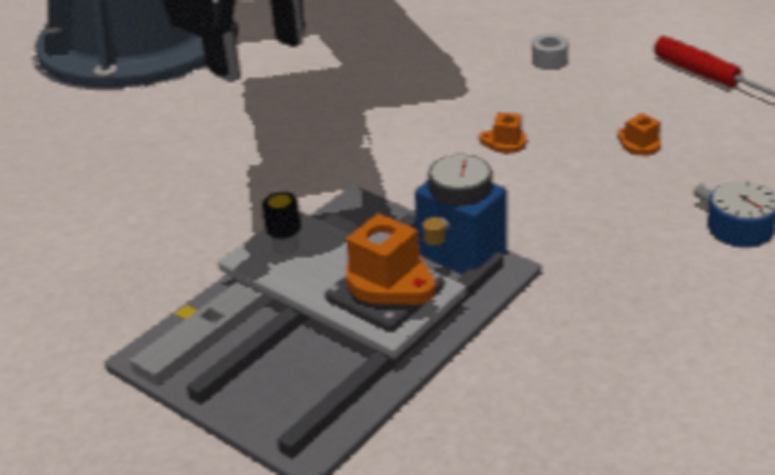

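View pics/h15side.png

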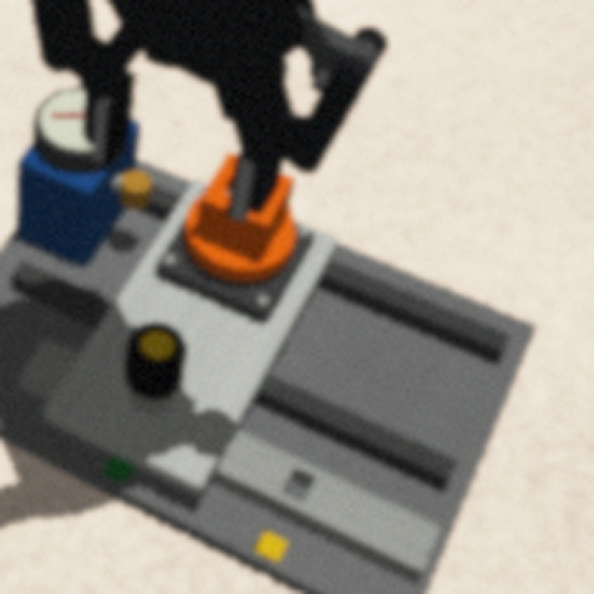

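View pics/h15wrist.png

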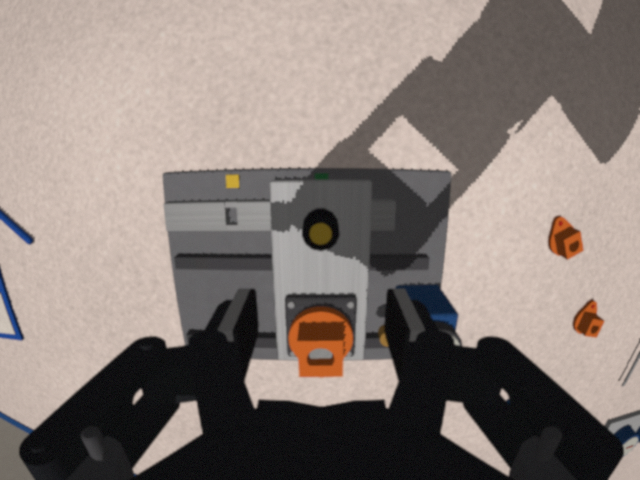

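Run:
```python
from h import *
p=dict(np.load('w15.npz'))
a=ray('scene',(110+280/2.5,180+201/2.5));b=ray('side',(330+157/3.3,220+344/3.3));w=ray('wrist',(320.5,233),p)
k,e=tri([a,b]);print(k,e);print(tri([a,b,w]))
d=k-np.array([483.9,-181.0,78.55]);print(d,np.linalg.norm(d[:2]))
S=lambda x,y:ray('scene',(110+x/2.5,180+y/2.5)); D=lambda x,y:ray('side',(330+x/3.3,220+y/3.3))
print('hub front corner',tri([S(387,257),D(293,180)]))
```

```text
[ 465.53  -104.139   78.851] [np.float64(0.2769714961180943), np.float64(0.27697149611812766)]
(array([ 465.096, -103.441,   78.458]), [np.float64(0.1863260938385354), np.float64(1.008417065782312), np.float64(1.0748375698936579)])
[-18.37   76.861   0.301] 79.02606329634649
hub front corner (array([585.436, -93.497,  89.047]), [np.float64(0.6500700550178058), np.float64(0.6500700550178394)])
```

```bash
python3 -c "
from rig import *
print(job_done())"
```

```text
the job is handed in; nothing more can be done
None
```

The job is done and handed in at about 20 s of the 54 s allowed. The cam is on the spindle and released, and the carriage is at the run station with the plunger down.

**Cam**
- I gripped the large orange cam by its hub and turned it to the spindle flat, measured at about 14.7° from world x. I then lowered it until it pressed on the shoulder with about 11 N and let go.
- The hub top measures about 89 mm above the bench, where 90 mm is fully seated. It read the same after the slide.

**Carriage and plunger**
- I pulled the knob up about 13 mm, slid the carriage about 80 mm to the green mark, and lowered and released the knob.
- The knob top measures 78.5–78.9 mm now, and 78.4–78.6 mm before the lift. That agrees with the pin being fully in the hole, because riding on the bar would leave it 10 mm higher.
- The camera measurement of the slide gave 79.0 mm and the arm's position gave 80.4 mm. Both are within the 1.5 mm of play.

**What disagreed**
- **Short fingertips:** They end about 26 mm short of the reported TCP. My first grasp closed above the hub, and the tips rested on its top with about 5 N. The cam did not move. I allowed for the offset and the second grasp held.
- **Camera bias:** The wrist camera placed things about 1 mm off where the arm found them, within the stated calibration.

I did not touch the gauge, collar, screwdriver or small cams. The gripper was raised clear of everything when I handed in.

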